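# Nest a bearing carrier on a tilted deck and press its bushing home

### The job

Set the square bearing carrier down on the inclined deck of the nest, hub up and well up the slope, clear of both fences, and let go so that it slides by itself into the low corner and sits flat against both fences. Then press the shouldered bushing into its hub until the shoulder sits flush on the hub all round, with the carrier still home in the corner, and leave both there. Do not drop the parts, and leave the other things on the bench where they are.

Things in the scene. Friction and masses are not known exactly. Their poses are not given: they have to be found in the camera images.
- deck: Slippery steel deck 125 x 125 mm, fixed, tilted 20 deg, with two fences (12 mm thick, 10 mm above the deck) on its lower sides that meet in its lowest corner, roughly towards the robot. Origin: that inside corner, on the deck surface, 30 mm above the bench. x, y: uphill along the fences, deck spans 0 to 125 mm in both; z: deck normal, up. Downhill is (-1,-1,0). Parts let go slide down.
- carrier_mid (a point): Centre of the aluminium bearing carrier, on its axis, 17 mm above its underside. Square flange 60 x 60 x 8 mm below, round hub 30 mm in diameter, 26 mm high on top (34 mm over all; grip the hub). z: hub axis, up; x, y parallel to the flange sides. Starts flat on the bench at any yaw. Home in the corner, this point is at x = y = 30, z = 17 mm of the deck; any quarter turn is right.
- carrier: The same carrier; origin at the centre of its underside, same axes. About 0.12 kg. Its hub has a bore of about 21 mm diameter, 26 mm deep, open at the top.
- bushing_mid (a point): Centre of the shouldered brass-coloured bushing, on its axis, 15 mm above its foot. Sleeve 20 mm in diameter, 20 mm long with chamfered foot; on it a shoulder (collar) 34 mm in diameter, 10 mm high; 30 mm over all. z: its axis, towards the shoulder. Starts standing on its foot. Fully home, this point is 12 mm above carrier_mid along the hub axis.
- bushing: The same bushing; origin at the centre of its foot, same axes. About 0.09 kg. It enters the bore freely for about 14 mm; the last 6 mm is a tight fit that needs a push along the bore axis of about 10 to 18 N until the shoulder bottoms on the hub; it then stays.
- plain_sleeve: Bystander, to be left alone: a plain brass sleeve without shoulder, 22 mm diameter, 26 mm tall, standing. Origin: centre of its underside.
- bearing: Bystander, to be left alone: a steel bearing ring, 32 mm diameter, 9 mm tall, lying flat. Origin: centre of its underside.
- gear_shaft: Bystander, to be left alone: a nylon gear, 30 mm diameter, standing on its gear with its thin steel shaft up, 67 mm tall. Origin: centre of its underside.
- sensor_a: Bystander, to be left alone: an old speed sensor lying down, about 110 mm long, 34 mm high. Origin: centre of its underside.
- sensor_b: Bystander, to be left alone: another such sensor. Origin: centre of its underside.
- cover: Bystander, to be left alone: a thin square cover plate, 42 mm wide, 5 mm thick, with a low 18 mm boss and no bore. Origin: centre of its underside.
There are look-alikes about, which are no part of the job. Of the things shaped like the carrier, the aluminium one is meant.

How it is judged:
On the way, in this order (a step that is already met when the one before it is completed fails the run):
1. the carrier lies on the deck, let go, still at least 3 mm clear of both fences (x of carrier_mid in the frame of deck between 0.033 and 0.125 m and y of carrier_mid in the frame of deck between 0.033 and 0.125 m and z of carrier_mid in the frame of deck between 0.013 and 0.021 m and angle between the z axis of carrier_mid and the z axis of deck, either way round below 0.12 rad and contact force between the fingers and carrier below 0.3 N), for 0.01 s.
2. the carrier has slid home into the corner and rests there untouched (x of carrier_mid in the frame of deck between 0.028 and 0.032 m and y of carrier_mid in the frame of deck between 0.028 and 0.032 m and z of carrier_mid in the frame of deck between 0.015 and 0.019 m and angle between the z axis of carrier_mid and the z axis of deck, either way round below 0.06 rad and contact force between the fingers and carrier below 0.3 N and linear speed of carrier below 0.01 m/s), for 0.2 s.
3. the bushing is pressed fully home, the carrier still in the corner (x of carrier_mid in the frame of deck between 0.028 and 0.032 m and y of carrier_mid in the frame of deck between 0.028 and 0.032 m and z of carrier_mid in the frame of deck between 0.015 and 0.019 m and angle between the z axis of carrier_mid and the z axis of deck, either way round below 0.06 rad and x of bushing_mid in the frame of carrier_mid between -0.002 and 0.002 m and y of bushing_mid in the frame of carrier_mid between -0.002 and 0.002 m and z of bushing_mid in the frame of carrier_mid between 0.0105 and 0.0135 m and angle between the z axis of bushing_mid and the z axis of carrier_mid, either way round below 0.06 rad), for 0.2 s.
At the end, for the whole second after the job is handed in: The carrier lies flat in the deck's low corner against both fences (axis 30 mm from each, within 2 mm; tilt within 0.06 rad), the bushing is in its bore with the shoulder on the hub's top (within 1.5 mm along the axis, 2 mm sideways, 0.06 rad), both at rest (all of step 3 and linear speed of each of carrier, bushing below 0.01 m/s); the robot touches nothing.
It fails at once if another thing on the bench is moved by more than 30 mm (distance of any of plain_sleeve, bearing, gear_shaft, sensor_a, sensor_b, cover from where it was at the start of the episode above 0.03 m).
It fails at once if the carrier or the bushing is dropped (falls or flies untouched faster than 1 m/s) ((contact force between the fingers and carrier below 0.1 N and linear speed of carrier above 1 m/s) or (contact force between the fingers and bushing below 0.1 N and linear speed of bushing above 1 m/s)).
It also fails if it takes over 58 s, if anything falls off the work surface, if the arm or the gripper's body presses on something with over 40 N, if the wrist force passes 120 N, or if a joint passes its speed limit or range.

### The arm

A 7-joint arm with a two-finger parallel gripper is mounted at the origin on the work surface. World frame = base frame: x ahead of the robot, y to its left, z up, the work surface at z = 0. Lengths are in m, angles in rad, forces in N, time in s.
With the tool pointing down it reaches from about 0.4 to 0.85 m from the base axis. Payload 10.4 kg.
Tool frame: the origin (TCP) lies midway between the tips of the shut fingers; the grasp point (between the pads) lies 19 mm behind it; z points along the fingers, y is the direction in which the jaws open and shut (so a half turn about z gives the same grasp; the last joint's range is limited). The gripper opens to 85 mm and grips with 20 to 120 N. Pads are 22 mm wide; open, the fingers measure 114 mm over their backs; the gripper's body (76 mm by 85 mm) begins 54 mm behind the grasp point. The pads swing forward as they close: fully open they stand 13 mm farther back than shut.
Start: joints at [1.199, 0.332, -0.065, 1.46, 0.022, 1.35, -0.088], TCP at [0.214, -0.587, 0.231] pointing down, gripper open.
Joint ranges: [-2.6, 2.6], [-0.5, 2.12], [-1.47, 1.34], [0.16, 2.42], [-1.27, 4.41], [0.06, 2.06], [-2.6, 2.6]. Speed limits (rad/s): [2.22, 2.22, 2.79, 2.79, 3.14, 3.14, 3.14].

### API

Orientations are given as a unit quaternion [x, y, z, w].
In Python, from workcell import manip, camera, camera_info, workorder, nets gives the robot as it stands.
- The arm moves only by the tool apply_moves, never from a script. Its argument "commands" is a list of rows, each a list of 5 numbers: the shift along the tool's x, y, z in m, then the turn about the tool's z in degrees, then the gripper command: -1 is fully open, 1 is shut, values between are in proportion. A call has 1 to 5 rows; each row shifts and turns the pose as measured when the row begins, along the tool's axes as they then stand; what a row does not reach is not made up. A row lasts 1/12 s, in which the tool goes at most 41.7 mm and 7.16 degrees, less where a joint would pass 70% of its speed; a pose out of reach is approached as far as the arm can. A call is refused whole if a number of a shift passes 0.0417 or a number of a turn 7.16, either way. A call with a gripper value outside its range is refused whole. The fingers move at their own pace and stop on an object; "squeeze" is the grip in N (left out, the last holds). Time passes only in rows, so rows that do not move let the fingers close. It gives the time, the measured TCP pose, the force and the opening at its end, in the units of the state.
- manip.get_obs(): the state, without advancing time (a new reading comes with each control period).
- camera(name): name is "scene" or "side" or "wrist"; returns (picture, depth): 480x640x3 uint8, red, green, blue; 480x640 float32, m along the optical axis (not along the pixel's ray), 0 where there is no reading.
- camera_info(name): a dict with "camera_matrix" (3x3 intrinsics, pixels), "xyz" and "rotation" of the camera in the world; the wrist camera has in their place "T_tool_cam" (4x4, takes a point from camera to tool coordinates, whose origin is the TCP and whose axes are the flange's). Camera axes: x right, y down, z forward; pixel columns grow to the right and rows downward; lengths in m; the calibration is good to about 2 mm. A picture is of the moment at which its call begins: read the wrist's pose just before it. camera_info takes no time and is no camera call.
- workorder.hand_in(): hands the job in, once; it reports no verdict.
Trained networks look in the newest picture that a camera, given by its name, has taken for a name from the list of things; names that differ only in an ending like _2 or _b are one class to them, and where a whole thing is asked for, a point or a joint stands for the part that bears it (a point fixed in the world has none). Each returns a list of dicts, best first, with "conf" (0 to 1); they miss things now and then, are a little off and sometimes report something else, mostly with a low value. They report only what shows in the picture. A call takes as long as a camera call. They do not tell look-alikes from the thing itself.
- nets.look_for(camera, thing): "rect" ([left, top, width, height] in pixels, round what is visible of it).
- nets.place_of(camera, thing): "xy" ([column, row] in pixels: a listed point, or the origin of a listed thing).
The state is a dict: "clock": time; "joint_pos": joint angles; "joint_velocities": joint speeds; "tau": joint torques, N m; "position": TCP position; "ee_rot": TCP orientation; "ft_force": force on the tool from outside, world axes, zero at the start; "torque": the same for the moment, N m; "grip_width": opening from 0.0 (shut) to 1.0 (fully open).
Only numpy, scipy, OpenCV 4.12 (cv2) and the standard library are available. Lean on these libraries where they do the work, as an engineer would, in place of code of your own. Each camera call takes 0.05 s, during which the arm holds its last target. There are 200 camera calls.

## Working session

There is one attempt and no reset: what is moved stays moved. The work goes in short steps, Python scripts to look and compute and a tool call to move; the robot and the scene stay as the last step left them, time stands still between calls to the robot, and variables do not carry over. Pictures are saved under pics/ and viewed, about 8 in all and at most 12, crops included, and the job is handed in when it is done.

Besides the shell and the picture viewer there is one more tool, called after "Call:" as name(argument=value, ...), one argument or row to a line, values as JSON. apply_moves: Moves the arm, as the interface text tells. Its arguments: {"type":"object","properties":{"commands":{"type":"array","items":{"type":"array","items":{"type":"number"}}},"squeeze":{"type":"number"}},"required":["commands"]}

```bash
mkdir -p pics; cat > h.py <<'E'
import numpy as np, cv2
from scipy.spatial.transform import Rotation as R
from workcell import manip, camera, camera_info, workorder, nets
def cam(name):
    o=manip.get_obs(); im,d=camera(name); i=camera_info(name); K=np.array(i["camera_matrix"])
    if name=="wrist":
        T=np.eye(4);T[:3,:3]=R.from_quat(o["ee_rot"]).as_matrix();T[:3,3]=o["position"]; T=T@np.array(i["T_tool_cam"])
    else:
        T=np.eye(4);T[:3,:3]=np.array(i["rotation"]).reshape(3,3) if np.size(i["rotation"])==9 else R.from_quat(i["rotation"]).as_matrix();T[:3,3]=i["xyz"]
    return im,d,K,T
def cloud(d,K,T):
    v,u=np.mgrid[:d.shape[0],:d.shape[1]]
    p=np.stack([(u-K[0,2])/K[0,0]*d,(v-K[1,2])/K[1,1]*d,d],-1)
    p=p@T[:3,:3].T+T[:3,3]; p[d==0]=np.nan; return p
def at_z(uv,z,K,T):
    r=T[:3,:3]@np.linalg.inv(K)@[uv[0],uv[1],1]; return T[:3,3]+r*(z-T[2,3])/r[2]
def save(n,im): cv2.imwrite("pics/"+n+".png",cv2.cvtColor(im,cv2.COLOR_RGB2BGR))
def proj(P,K,T):
    q=(np.atleast_2d(P)-T[:3,3])@T[:3,:3]; q=q@K.T; return q[:,:2]/q[:,2:]
E
python3 - <<'E'
from h import *
o=manip.get_obs(); print({k:np.round(v,3) for k,v in o.items()}); print(R.from_quat(o["ee_rot"]).as_matrix().round(4)); print(camera_info("wrist"))
np.set_printoptions(precision=3,suppress=True)
H={"carrier_mid":.017,"bushing_mid":.015,"deck":.03,"plain_sleeve":0,"bearing":0,"gear_shaft":0,"sensor_a":0,"cover":0}
ims=[]
for n in ("scene","side"):
    im,d,K,T=cam(n); save(n,im); ims.append(im); np.savez(n,im=im,d=d,K=K,T=T); print(n,T[:3,3],T[:3,2])
    for t,z in H.items():
        for r in nets.place_of(n,t)[:3]:
            print(n,t,round(r["conf"],2),np.round(r["xy"]),at_z(r["xy"],z,K,T))
E
```

```text
{'clock': np.float64(0.0), 'joint_pos': array([ 1.199,  0.333, -0.065,  1.461,  0.022,  1.35 , -0.089]), 'joint_velocities': array([-0.001, -0.002, -0.001, -0.   ,  0.   , -0.001, -0.001]), 'tau': array([-1.0000e-03, -6.2544e+01,  4.8000e-02, -3.9160e+01,  1.6000e-02,
        1.0000e-02,  0.0000e+00]), 'position': array([ 0.213, -0.587,  0.23 ]), 'ee_rot': array([ 0.985,  0.174, -0.   , -0.001]), 'ft_force': array([ 0.233, -0.433, -0.835]), 'torque': array([ 0.031, -0.001,  0.056]), 'grip_width': np.float64(1.002)}
[[ 9.398e-01  3.418e-01 -5.000e-04]
 [ 3.418e-01 -9.398e-01  1.400e-03]
 [-0.000e+00 -1.500e-03 -1.000e+00]]
{'camera_matrix': array([[377.48734193,   0.        , 318.78170697],
       [  0.        , 377.48734193, 240.1961058 ],
       [  0.        ,   0.        ,   1.        ]]), 'T_tool_cam': array([[ 3.33717790e-04, -9.45867328e-01, -3.24553365e-01,
         8.32046995e-02],
       [ 9.99999635e-01,  5.70821650e-04, -6.35346611e-04,
        -6.00955521e-06],
       [ 7.86215688e-04, -3.24553035e-01,  9.45867173e-01,
        -1.42824508e-01],
       [ 0.00000000e+00,  0.
[... 758 characters left out ...]
9 0.   ]
side [0.237 0.918 0.729] [ 0.233 -0.771 -0.593]
side carrier_mid 0.91 [390. 243.] [ 0.361 -0.075  0.017]
side carrier_mid 0.84 [416. 219.] [ 0.32  -0.19   0.017]
side carrier_mid 0.83 [382. 304.] [0.34  0.131 0.017]
side bushing_mid 0.68 [372. 195.] [ 0.445 -0.272  0.015]
side bushing_mid 0.4 [360. 382.] [0.34  0.33  0.015]
side deck 0.82 [298. 312.] [0.486 0.211 0.03 ]
side plain_sleeve 0.64 [369. 219.] [ 0.432 -0.185  0.   ]
side bearing 0.4 [305. 212.] [ 0.593 -0.175  0.   ]
side gear_shaft 0.68 [268. 209.] [ 0.687 -0.159  0.   ]
side sensor_a 0.87 [358. 387.] [0.343 0.329 0.   ]
side sensor_a 0.75 [241. 243.] [ 0.695 -0.003  0.   ]
side cover 0.78 [357. 268.] [0.417 0.014 0.   ]
```

View pics/scene.png

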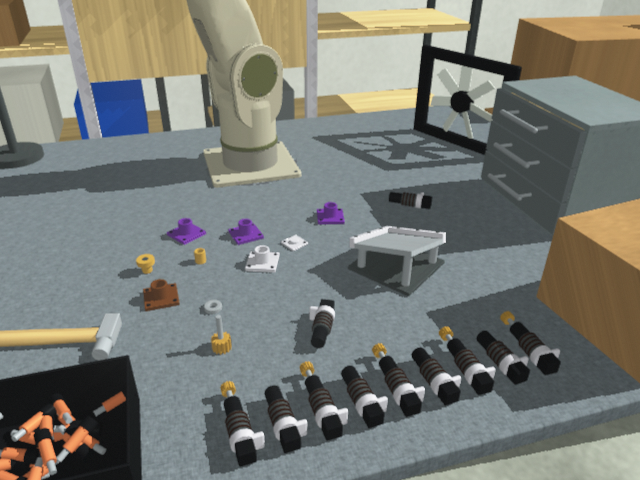

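View pics/side.png

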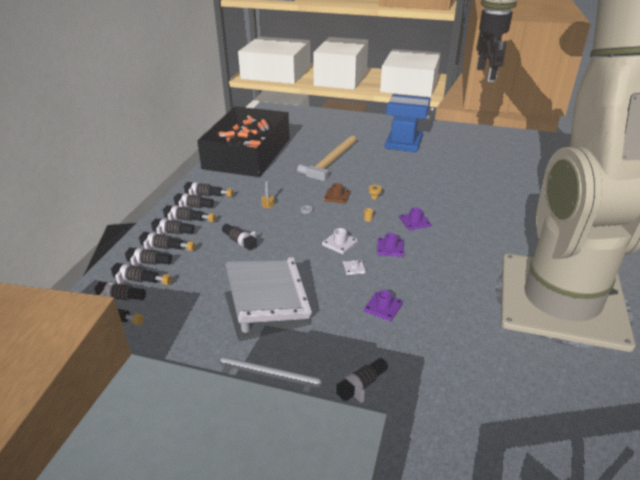

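The aluminium carrier is the silver-white one at scene (262,258) / side (341,240). The bushing is at scene (145,263) and the deck corner at scene (390,233). Purple and brown carriers are look-alikes. Next I'll measure these from depth.

```bash
python3 - <<'E'
from h import *
np.set_printoptions(precision=4,suppress=True)
P={}
for n,uv in (("scene",(262,258)),("side",(341,238))):
    f=np.load(n+".npz"); im,d,K,T=f["im"],f["d"],f["K"],f["T"]; print(n,"carrier",at_z(uv,.017,K,T))
    p=cloud(d,K,T); P[n]=p
    q=p.reshape(-1,3); c=q[(abs(q[:,0]-.49)<.075)&(abs(q[:,1]+.03)<.075)&(q[:,2]>.004)&(q[:,2]<.06)] if 0 else q
    c0=at_z(uv,.017,K,T)
    s=q[(np.hypot(q[:,0]-c0[0],q[:,1]-c0[1])<.04)&(q[:,2]>.028)&(q[:,2]<.045)]
    print(" hub top",len(s),s.mean(0) if len(s) else "")
    # deck points
    s=q[(np.hypot(q[:,0]-.56,q[:,1]-.215)<.11)&(q[:,2]>.026)&(q[:,2]<.12)]
    best=None; rng=np.random.default_rng(0)
    for _ in range(500):
        a=s[rng.choice(len(s),3,False)]; m=np.cross(a[1]-a[0],a[2]-a[0]); l=np.linalg.norm(m)
        if l<1e-6: continue
        m=m/l*np.sign(m[2]); k=abs((s-a[0])@m)<.002
        if best is None or k.sum()>best.sum(): best=k
    g=s[best]; ctr=g.mean(0); m=np.linalg.svd(g-ctr)[2][2]; m*=np.sign(m[2])
    print(" deck n",m,"tilt",np.degrees(np.arccos(m[2])),"up az",np.degrees(np.arctan2(-m[1],-m[0])),len(g),len(s))
    h=(s-ctr)@m; fz=s[(h>.006)&(h<.014)]; print(" fence",len(fz))
    # deck frame axes for uphill az
    az=np.arctan2(-m[1],-m[0]); up=np.array([np.cos(az),np.sin(az),0]);up-=m*(up@m);up/=np.linalg.norm(up); le=np.cross(m,up)
    dx=(up-le)/2**.5; dy=(up+le)/2**.5
    for nm,w in (("deck",g),("fence",fz)):
        A=np.c_[(w-ctr)@dx,(w-ctr)@dy]; r=cv2.minAreaRect((A*1000).astype(np.float32)); print(" ",nm,r,"pct x",np.percentile(A[:,0],[1,99]),"y",np.percentile(A[:,1],[1,99]))
        b=cv2.boxPoints(r)/1000; print(ctr+b[:,:1]*dx+b[:,1:]*dy)
    print(" low corner net", at_z((389,234) if n=="scene" else (298,312),.03,K,T), "dx",dx,"dy",dy)
E
python3 -c "
import cv2
a=cv2.imread('pics/scene.png')[170:310,100:460];b=cv2.imread('pics/side.png')[160:340,200:460]
a=cv2.resize(a,(800,311),interpolation=cv2.INTER_CUBIC);b=cv2.resize(b,(400,277),interpolation=cv2.INTER_CUBIC)
import numpy as np
c=np.zeros((588,800,3),np.uint8);c[:311]=a;c[311:,:400]=b;cv2.imwrite('pics/crop1.png',c)"
```

```text
scene carrier [ 0.4842 -0.0661  0.017 ]
 hub top 97 [ 0.4796 -0.0651  0.0316]
 deck n [-0.3288  0.0575  0.9426] tilt 19.502136138487714 up az -9.921606087026662 1156 2283
 fence 291
  deck ((-3.795307159423828, -3.0412063598632812), (129.98104858398438, 135.02293395996094), 89.6065902709961) pct x [-0.0672  0.0626] y [-0.0659  0.0608]
[[0.4743 0.2092 0.0275]
 [0.5458 0.0991 0.0592]
 [0.6474 0.174  0.0901]
 [0.576  0.2841 0.0584]]
  fence ((-40.76581573486328, -32.85801696777344), (96.30618286132812, 180.92530822753906), 43.67108917236328) pct x [-0.0763  0.0539] y [-0.0755  0.0599]
[[0.4909 0.3019 0.0277]
 [0.4559 0.1244 0.0263]
 [0.5449 0.1066 0.0584]
 [0.5799 0.2841 0.0598]]
 low corner net [0.4897 0.2032 0.03  ] dx [ 0.5347 -0.8114  0.2361] dy [0.7784 0.5817 0.2361]
side carrier [ 0.4727 -0.0634  0.017 ]
 hub top 68 [ 0.4762 -0.0629  0.0313]
 deck n [-0.3353  0.061   0.9401] tilt 19.924158518451765 up az -10.316861728305465 2693 4266
 fence 747
  deck ((-5.263214111328125, -1.9694747924804688), (139.9692840576172, 127.08599853515625), 0.1174849420785904) pct x [-0.0737  0.0621] y [-0.0639  0.0604]
[[0.571  0.2889 0.0561]
 [0.4719 0.2154 0.0256]
 [0.5459 0.1015 0.0594]
 [0.645  0.175  0.0899]]
  fence ((-8.177116394042969, -7.609046936035156), (137.18812561035156, 134.2054443359375), 89.98284912109375) pct x [-0.0748  0.05  ] y [-0.0757  0.059 ]
[[0.4636 0.2094 0.023 ]
 [0.5343 0.1001 0.0553]
 [0.6414 0.1792 0.0884]
 [0.5707 0.2885 0.0561]]
 low corner net [0.4867 0.2111 0.03  ] dx [ 0.5274 -0.8147  0.241 ] dy [0.7807 0.5766 0.241 ]
```

View pics/crop1.png

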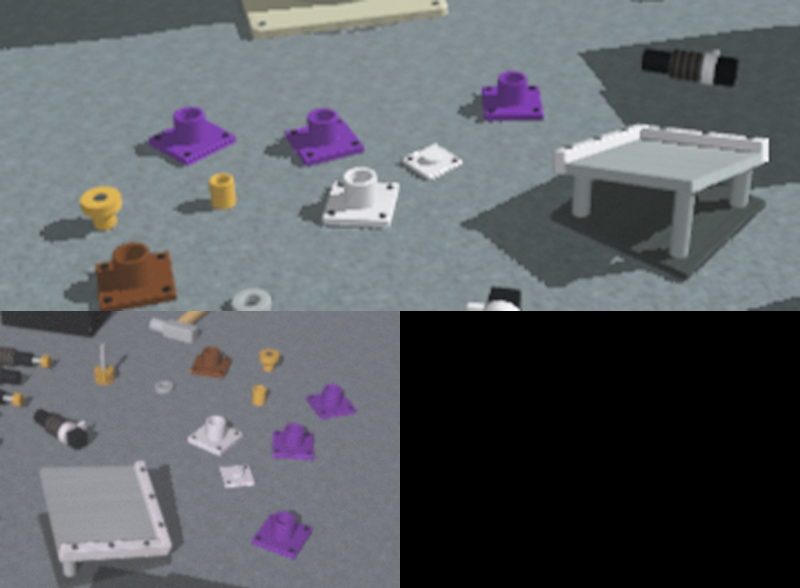

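Deck: tilt 20°, uphill azimuth about −10°, corner near (0.484, 0.205, 0.030). Carrier is near (0.478, −0.064). I'll move above the carrier, turning the tool on the way.

Call:
apply_moves(
  commands=[
    [0.0285,-0.0268,0,0,-1],
    [0.0285,-0.0268,0,0,-1],
    [0.0285,-0.0268,0,0,-1],
    [0.0285,-0.0268,0,0,-1],
    [0.0285,-0.0268,0,0,-1],
  ],
  squeeze=25,
)

```text
clock: 1.32
position: [0.2981, -0.4138, 0.2288]
ee_rot: [0.986, 0.166, -0.002, 0.001]
ft_force: [1.1, 0.7, 0.4]
grip_width: 1.001
```

Call:
apply_moves(
  commands=[
    [0.0285,-0.0268,0,0,-1],
    [0.0285,-0.0268,0,0,-1],
    [0.0285,-0.0268,0,0,-1],
    [0.0285,-0.0268,0,0,-1],
    [0.0285,-0.0268,0,0,-1],
  ],
)

```text
clock: 1.73
position: [0.3912, -0.2316, 0.2291]
ee_rot: [0.986, 0.166, -0.002, 0.003]
ft_force: [1.7, -1.0, -0.3]
grip_width: 1.003
```

Call:
apply_moves(
  commands=[
    [0.0272,-0.0262,0.015,0,-1],
    [0.0272,-0.0262,0.015,0,-1],
    [0.0272,-0.0262,0.015,0,-1],
    [0.0272,-0.0262,0.015,0,-1],
    [0.0272,-0.0262,0.015,0,-1],
  ],
)

```text
clock: 2.15
position: [0.481, -0.0579, 0.1569]
ee_rot: [0.986, 0.165, 0.004, 0.006]
ft_force: [1.9, -1.7, 0.3]
grip_width: 0.997
```

Call:
apply_moves(
  commands=[
    [0,0,0,0,-1],
    [0,0,0,0,-1],
  ],
)

```text
clock: 2.32
position: [0.4822, -0.0487, 0.1544]
ee_rot: [0.985, 0.171, 0.003, 0.004]
ft_force: [0.0, -1.3, -0.4]
grip_width: 1.001
```

```bash
cat > carr.py <<'E'
from h import *
import sys
np.set_printoptions(precision=4,suppress=True)
im,d,K,T=cam("wrist"); save(sys.argv[1],im); np.savez(sys.argv[1],im=im,d=d,K=K,T=T)
o=manip.get_obs(); print(o["clock"],o["position"],R.from_quat(o["ee_rot"]).as_matrix())
for r in nets.place_of("wrist","carrier_mid")[:3]: print("net",r["conf"],r["xy"],at_z(r["xy"],.017,K,T))
p=cloud(d,K,T); c0=np.array([.477,-.064])
near=np.hypot(p[...,0]-c0[0],p[...,1]-c0[1])<.07
top=near&(p[...,2]>.029)&(p[...,2]<.042)
print("hub top",top.sum(),cv2.minAreaRect((p[top][:,:2]*1000).astype(np.float32)), p[top].mean(0))
fl=near&(p[...,2]>.0055)&(p[...,2]<.012)
r=cv2.minAreaRect((p[fl][:,:2]*1000).astype(np.float32)); print("flange",fl.sum(),r)
E
python3 carr.py w1
```

```text
2.3667 [ 0.482  -0.0484  0.1544] [[ 0.9414  0.3373  0.0073]
 [ 0.3374 -0.9413 -0.007 ]
 [ 0.0045  0.0091 -0.9999]]
net 0.97 [596.1, 253.3] [ 0.5347 -0.2666  0.017 ]
net 0.88 [335.6, 240.5] [ 0.4751 -0.0665  0.017 ]
net 0.78 [411.4, 429.6] [ 0.3219 -0.2006  0.017 ]
hub top 693 ((476.5555419921875, -65.15035247802734), (29.29523468017578, 29.337446212768555), 0.22090844810009003) [ 0.4769 -0.0648  0.0335]
flange 4143 ((476.01849365234375, -65.13256072998047), (60.34814453125, 60.46539306640625), 69.1849594116211)
```

View pics/w1.png

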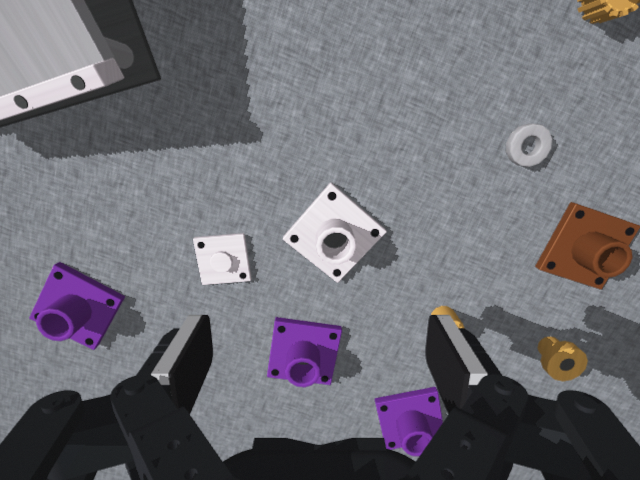

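Carrier: centre (0.4763, −0.0651), hub top height and 60 mm flange check out, flange yaw 69.2°. The fingers straddle it almost diagonally, as wanted. Descending.

Call:
apply_moves(
  commands=[
    [-0.0109,0.0138,0.03,-4.5,-1],
    [0,0,0.035,0,-1],
    [0,0,0.025,0,-1],
    [0,0,0.01,0,-1],
    [0,0,0,0,-1],
  ],
)

```text
clock: 2.83
position: [0.4789, -0.0752, 0.0558]
ee_rot: [0.978, 0.207, 0.006, 0.008]
ft_force: [-0.7, 0.6, 0.4]
grip_width: 0.997
```

Call:
apply_moves(
  commands=[
    [0.0017,-0.0103,0,0,-1],
    [0,0,0,0,-1],
    [0,0,0,0,-1],
  ],
)

```text
clock: 3.08
position: [0.4772, -0.0657, 0.0585]
ee_rot: [0.979, 0.205, 0.007, 0.009]
ft_force: [0.6, -0.6, 0.6]
grip_width: 0.999
```

Call:
apply_moves(
  commands=[
    [-0.0011,-0.0019,0.02,0,-1],
    [0,0,0.018,0,-1],
    [0,0,0.006,0,-1],
    [0,0,0,0,-1],
  ],
)

```text
clock: 3.42
position: [0.4811, -0.0652, 0.0195]
ee_rot: [0.979, 0.205, 0.012, 0.012]
ft_force: [0.1, 0.7, 0.0]
grip_width: 0.998
```

Call:
apply_moves(
  commands=[
    [-0.0045,-0.0018,0.004,0,-1],
    [0,0,0.003,0,-1],
    [0,0,0,0,-1],
  ],
)

```text
clock: 3.67
position: [0.4776, -0.0655, 0.0144]
ee_rot: [0.979, 0.205, 0.014, 0.012]
ft_force: [1.0, -0.4, -0.1]
grip_width: 1.003
```

Call:
apply_moves(
  commands=[
    [-0.001,0,0.0015,0,1],
    [0,0,0,0,1],
    [0,0,0,0,1],
    [0,0,0,0,1],
    [0,0,0,0,1],
  ],
)

```text
clock: 4.08
position: [0.4777, -0.0664, 0.0146]
ee_rot: [0.979, 0.205, 0.015, 0.013]
ft_force: [-3.1, 0.7, 5.7]
grip_width: 0.332
```

Call:
apply_moves(
  commands=[
    [0,0,0,0,1],
    [0,0,0,0,1],
    [0,0,0,0,1],
  ],
)

```text
clock: 4.33
position: [0.4776, -0.0663, 0.0148]
ee_rot: [0.979, 0.205, 0.015, 0.013]
ft_force: [-0.3, -0.7, 0.1]
grip_width: 0.331
```

Call:
apply_moves(
  commands=[
    [0,0,-0.01,0,1],
    [0,0,-0.03,0,1],
    [0,0,-0.035,0,1],
    [0,0,-0.035,0,1],
    [0,0,0,0,1],
  ],
)

```text
clock: 4.75
position: [0.4714, -0.0627, 0.1287]
ee_rot: [0.978, 0.206, 0.012, 0.011]
ft_force: [0.9, 0.4, -1.5]
grip_width: 0.329
```

Call:
apply_moves(
  commands=[
    [0.0255,-0.0286,0,6.9,1],
    [0.0225,-0.031,0,6.9,1],
    [0.0186,-0.0335,0,6.9,1],
    [0.0143,-0.0355,0,6.9,1],
    [0.0099,-0.037,0,6.9,1],
  ],
)

```text
clock: 5.17
position: [0.5226, 0.0917, 0.1307]
ee_rot: [0.998, -0.063, 0.017, 0.01]
ft_force: [1.4, -0.9, -1.4]
grip_width: 0.328
```

Call:
apply_moves(
  commands=[
    [0.006,-0.036,0,2.5,1],
    [0.006,-0.036,0,0,1],
    [0.002,-0.015,0,0,1],
    [0,0,0,0,1],
    [0,0,0,0,1],
  ],
)

```text
clock: 5.58
position: [0.5496, 0.1887, 0.1303]
ee_rot: [0.996, -0.085, 0.017, 0.007]
ft_force: [-0.9, 0.1, -1.2]
grip_width: 0.332
```

```bash
python3 - <<'E'
from h import *
np.set_printoptions(precision=4,suppress=True)
o=manip.get_obs(); print(o["clock"],o["position"],R.from_quat(o["ee_rot"]).as_matrix())
im,d,K,T=cam("wrist"); save("w2",im); np.savez("w2",im=im,d=d,K=K,T=T)
im,d,K,T=cam("side"); save("side2",im[150:390,180:500]); np.savez("side2",im=im,d=d,K=K,T=T)
a=cv2.imread("pics/w2.png"); b=cv2.imread("pics/side2.png"); cv2.imwrite("pics/c2.png",np.hstack([cv2.resize(a,(400,300)),cv2.resize(b,(400,300))]))
E
```

```text
5.5833 [0.5496 0.1887 0.1303] [[ 0.9849 -0.1703  0.0319]
 [-0.1699 -0.9853 -0.0162]
 [ 0.0342  0.0105 -0.9994]]
```

View pics/c2.png

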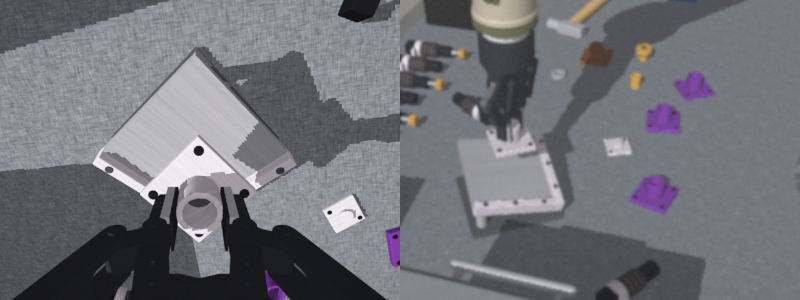

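The wrist view shows the carrier held in the jaws, its flange diamond aligned with the deck and over its middle. Deck top corner is at about (197,48) in the half-size picture. Lowering.

Call:
apply_moves(
  commands=[
    [0.0042,-0.0048,0.012,0,1],
    [0,0,0.012,0,1],
    [0,0,0.008,0,1],
    [0,0,0,0,1],
  ],
)

```text
clock: 6.02
position: [0.5561, 0.1843, 0.0974]
ee_rot: [0.996, -0.09, 0.017, 0.009]
ft_force: [0.0, -1.4, -1.2]
grip_width: 0.331
```

Call:
apply_moves(
  commands=[
    [0,0,0.005,0,1],
    [0,0,0.005,0,1],
    [0,0,0,0,1],
  ],
)

```text
clock: 6.27
position: [0.5564, 0.1819, 0.0867]
ee_rot: [0.996, -0.091, 0.017, 0.009]
ft_force: [-0.4, 0.8, 1.3]
grip_width: 0.33
```

Call:
apply_moves(
  commands=[
    [0,-0.008,0,0,1],
    [0,0,0.004,0,1],
    [0,0,0.003,0,1],
    [0,0,0,0,1],
  ],
)

```text
clock: 6.6
position: [0.5588, 0.1927, 0.0819]
ee_rot: [0.996, -0.09, 0.019, 0.008]
ft_force: [-1.3, -1.3, 0.7]
grip_width: 0.331
```

Call:
apply_moves(
  commands=[
    [0,0,0.003,0,1],
    [0,0,0.003,0,1],
  ],
)

```text
clock: 6.77
position: [0.559, 0.1943, 0.0772]
ee_rot: [0.996, -0.089, 0.019, 0.008]
ft_force: [-4.2, -0.3, 5.4]
grip_width: 0.327
```

Call:
apply_moves(
  commands=[
    [0,0,0.003,0,1],
    [0,0,0.002,0,1],
  ],
)

```text
clock: 6.93
position: [0.5589, 0.1954, 0.0734]
ee_rot: [0.996, -0.089, 0.019, 0.008]
ft_force: [-14.1, -6.8, 30.9]
grip_width: 0.327
```

```bash
cat > tilt.py <<'E'
from h import *
import sys
np.set_printoptions(precision=4,suppress=True)
o=manip.get_obs(); im,d,K,T=cam("wrist"); save(sys.argv[1],im); np.savez(sys.argv[1],im=im,d=d,K=K,T=T)
print(o["clock"],o["position"],"F",o["ft_force"])
p=cloud(d,K,T); m=(im.min(-1)>205)
q=p[m&np.isfinite(p[...,0])]; c=np.array(o["position"]); q=q[np.linalg.norm(q-c,axis=1)<.06]
def plane(q):
    rng=np.random.default_rng(0);best=None
    for _ in range(300):
        a=q[rng.choice(len(q),3,False)]; n=np.cross(a[1]-a[0],a[2]-a[0]); l=np.linalg.norm(n)
        if l<1e-7: continue
        k=abs((q-a[0])@n/l)<.001
        if best is None or k.sum()>best.sum(): best=k
    g=q[best];u=g.mean(0);n=np.linalg.svd(g-u)[2][2];return n*np.sign(n[2]),u,len(g)
n,u,k=plane(q); print("white plane",n,u,k,"of",len(q),"tilt",np.degrees(np.arccos(n[2])))
n0=np.array([-.337,.06,.94]); print("to deck",np.degrees(np.arccos(n@n0)))
E
python3 tilt.py w3
```

```text
6.9333 [0.5589 0.1954 0.0734] F [-14.1181  -6.8366  30.8776]
white plane [-0.3318  0.0636  0.9412] [0.5814 0.1986 0.0756] 4900 of 6248 tilt 19.74506602127847
to deck nantilt.py:17: RuntimeWarning: invalid value encountered in arccos
  n0=np.array([-.337,.06,.94]); print("to deck",np.degrees(np.arccos(n@n0)))
```

View pics/w3.png

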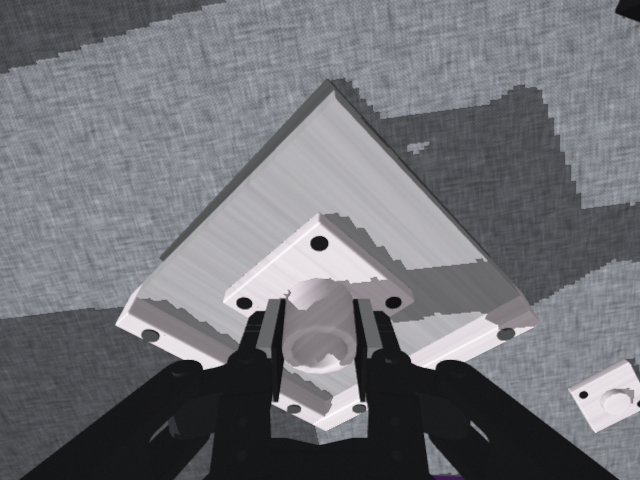

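The carrier lies flat on the deck (tilt 19.75°), in the upper part of it and clear of both fences. I'll ease off and open.

Call:
apply_moves(
  commands=[
    [0,0,-0.002,0,1],
    [0,0,0,0,-1],
    [0,0,0,0,-1],
    [0,0,0,0,-1],
    [0,0,0,0,-1],
  ],
)

```text
clock: 7.4
position: [0.5596, 0.1966, 0.076]
ee_rot: [0.996, -0.089, 0.02, 0.007]
ft_force: [-0.7, -0.8, 0.1]
grip_width: 0.881
```

Call:
apply_moves(
  commands=[
    [0,0,0,0,-1],
    [0,0,-0.02,0,-1],
    [0.01,0,-0.035,0,-1],
    [0,0,-0.03,0,-1],
    [0,0,0,0,-1],
  ],
)

```text
clock: 7.82
position: [0.5647, 0.1959, 0.1617]
ee_rot: [0.996, -0.088, 0.017, 0.008]
ft_force: [-0.6, 0.5, 0.1]
grip_width: 0.998
```

```bash
python3 tilt.py w4; python3 - <<'E'
from h import *
o=manip.get_obs(); print(o["ee_rot"])
a=cv2.imread("pics/w4.png"); cam("side"); 
E
```

```text
7.8167 [0.5647 0.1959 0.1617] F [-0.5751  0.467   0.055 ]
[ 0.99590465 -0.08845816  0.01662909  0.0085184 ]Traceback (most recent call last):
  File "tilt.py", line 16, in <module>
    n,u,k=plane(q); print("white plane",n,u,k,"of",len(q),"tilt",np.degrees(np.arccos(n[2])))
          ~~~~~^^^
  File "tilt.py", line 11, in plane
    a=q[rng.choice(len(q),3,False)]; n=np.cross(a[1]-a[0],a[2]-a[0]); l=np.linalg.norm(n)
        ~~~~~~~~~~^^^^^^^^^^^^^^^^
  File "numpy/random/_generator.pyx", line 864, in numpy.random._generator.Generator.choice
ValueError: a must be a positive integer unless no samples are taken
```

View pics/w4.png

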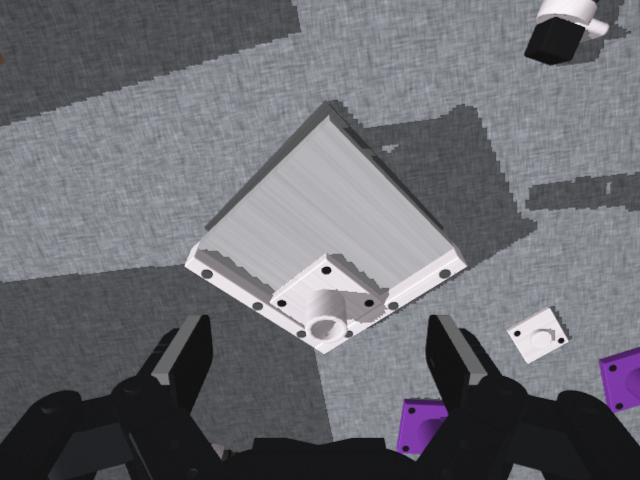

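The carrier has slid into the low corner against both fences, hub top at about (325,327). Now I'll measure the hub axis and the deck from this same picture.

```bash
cat > hub.py <<'E'
from h import *
import sys
np.set_printoptions(precision=4,suppress=True)
f=np.load(sys.argv[1]+".npz"); d,K,T=f["d"],f["K"],f["T"]; p=cloud(d,K,T).reshape(-1,3); p=p[np.isfinite(p[:,0])]
n=np.array([-.3365,.0602,.9398]); n/=np.linalg.norm(n)
g=p[(np.hypot(p[:,0]-.585,p[:,1]-.187)<.045)]
for _ in range(5):
    c=np.median((g-[.58,.19,.06])@n); k=abs((g-[.58,.19,.06])@n-c)<.003; gg=g[k]; u=gg.mean(0); n=np.linalg.svd(gg-u)[2][2]; n*=np.sign(n[2])
print("deck n",n,"tilt",np.degrees(np.arccos(n[2])),"az",np.degrees(np.arctan2(-n[1],-n[0])),len(gg))
up=np.array([0,0,1])-n*n[2];up/=np.linalg.norm(up);le=np.cross(n,up);ax=(up-le)/2**.5;ay=(up+le)/2**.5
q=np.c_[(p-u)@ax,(p-u)@ay,(p-u)@n]
s=q[(np.abs(q[:,2]-.034)<.003)&(np.hypot(q[:,0],q[:,1])<.13)]
e=cv2.minAreaRect((s[:,:2]*1000).astype(np.float32)); print("hub top rect",e,len(s),"h",np.median(s[:,2]))
fl=q[(np.abs(q[:,2]-.008)<.0018)&(np.hypot(q[:,0]-e[0][0]/1e3,q[:,1]-e[0][1]/1e3)<.045)]
B=u+e[0][0]/1e3*ax+e[0][1]/1e3*ay+.034*n; print("hub top centre world",B)
dk=q[(abs(q[:,2])<.002)&(np.hypot(q[:,0],q[:,1])<.15)]
print("deck extents",np.percentile(dk[:,0],[.5,99.7]),np.percentile(dk[:,1],[.5,99.7]), "=> hub from far edges",np.percentile(dk[:,0],99.7)-e[0][0]/1e3,np.percentile(dk[:,1],99.7)-e[0][1]/1e3)
E
python3 hub.py w4
```

```text
deck n [ 0.9823 -0.1863  0.0198] tilt 88.86265409375382 az 169.2626169502383 10956
hub top rect ((0.0, 0.0), (0.0, 0.0), 0.0) 0 h nan
hub top centre world [0.6107 0.184  0.2268]
deck extents [-0.0429  0.0429] [-0.0227  0.0475] => hub from far edges 0.0429402010376042 0.047500789111917234
  return _methods._mean(a, axis=axis, dtype=dtype,
  ret = ret.dtype.type(ret / rcount)
```

```bash
sed -i 's/<.045)\]$/<.045)\&(p[:,2]>.035)\&(p[:,2]<.1)]/;' hub.py; sed -i 's/^q=np.c_/p=p[(p[:,2]<.12)\&(p[:,2]>.01)]; q=np.c_/' hub.py; sed -i '0,/\[:,2\]>.035/b' hub.py; grep -n "^fl" hub.py; sed -i '/^fl=/d' hub.py; python3 hub.py w4
```

```text
14:fl=q[(np.abs(q[:,2]-.008)<.0018)&(np.hypot(q[:,0]-e[0][0]/1e3,q[:,1]-e[0][1]/1e3)<.045)&(p[:,2]>.035)&(p[:,2]<.1)]
deck n [-0.3348  0.0607  0.9404] tilt 19.88953427094331 az -10.271585041519645 13284
hub top rect ((-52.85708999633789, -54.45248031616211), (30.06165885925293, 28.606630325317383), 74.05670166015625) 628 h 0.033374719472882786
hub top centre world [0.5081 0.1997 0.0772]
deck extents [-0.0836  0.0416] [-0.0851  0.0402] => hub from far edges 0.09445882829499808 0.0946182560526499
```

Step 2 holds: hub axis is 94.5 mm from both far edges (95 expected). Now to the bushing.

Call:
apply_moves(
  commands=[
    [-0.0034,0.0405,0,0,-1],
    [-0.0034,0.0405,0,0,-1],
    [-0.0034,0.0405,0,0,-1],
    [-0.0034,0.0405,0,0,-1],
    [-0.0034,0.0405,0,0,-1],
  ],
)

```text
clock: 8.33
position: [0.5066, 0.0026, 0.1527]
ee_rot: [0.997, -0.08, 0.011, 0.006]
ft_force: [0.9, -0.7, -0.5]
grip_width: 1.003
```

Call:
apply_moves(
  commands=[
    [-0.0034,0.0405,0,0,-1],
    [-0.0034,0.0405,0,0,-1],
    [-0.0034,0.0405,0,0,-1],
    [-0.0034,0.0405,0,0,-1],
    [-0.0034,0.0405,0,0,-1],
  ],
)

```text
clock: 8.75
position: [0.4503, -0.198, 0.1487]
ee_rot: [0.997, -0.081, 0.008, 0.006]
ft_force: [0.7, -0.6, -0.6]
grip_width: 1.0
```

Call:
apply_moves(
  commands=[
    [-0.002,0.037,0,0,-1],
    [-0.002,0.037,0,0,-1],
    [0,0,0,0,-1],
    [0,0,0,0,-1],
  ],
)

```text
clock: 9.08
position: [0.4253, -0.2826, 0.1442]
ee_rot: [0.996, -0.088, 0.004, 0.006]
ft_force: [0.6, 1.7, -0.4]
grip_width: 1.0
```

```bash
python3 - <<'E'
from h import *
np.set_printoptions(precision=4,suppress=True)
o=manip.get_obs(); print(o["clock"],o["position"]); print(R.from_quat(o["ee_rot"]).as_matrix())
im,d,K,T=cam("wrist"); save("w5",im); np.savez("w5",im=im,d=d,K=K,T=T)
for r in nets.place_of("wrist","bushing_mid")[:3]: print("net",r["conf"],r["xy"],at_z(r["xy"],.015,K,T))
p=cloud(d,K,T); q=p[(np.hypot(p[...,0]-.437,p[...,1]+.281)<.04)&(p[...,2]>.025)&(p[...,2]<.036)]
print(len(q),cv2.minAreaRect((q[:,:2]*1000).astype(np.float32)),np.median(q[:,2]))
E
```

```text
9.0833 [ 0.4253 -0.2826  0.1442]
[[ 0.9845 -0.1753  0.0064]
 [-0.1752 -0.9845 -0.0126]
 [ 0.0085  0.0113 -0.9999]]
net 0.93 [320.4, 201.6] [ 0.4454 -0.289   0.015 ]
net 0.5 [195.0, 228.5] [ 0.4418 -0.1927  0.015 ]
1785 ((440.7113342285156, -288.0718994140625), (33.24045944213867, 33.46157455444336), 30.611724853515625) 0.03018010256636533
```

View pics/w5.png

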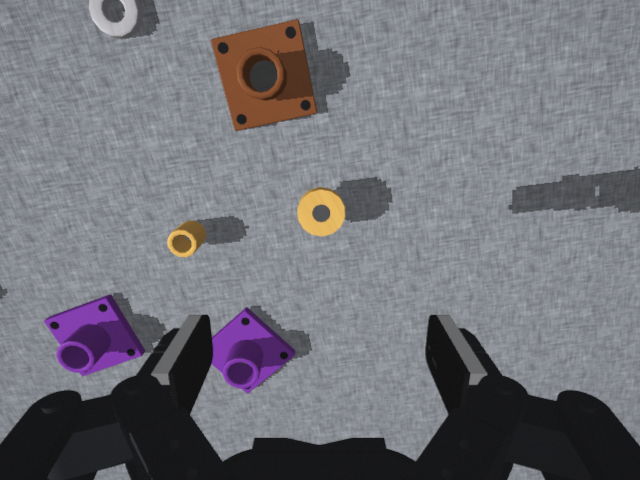

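Bushing found at (0.4407, −0.2881), top at 30 mm and 33 mm across, which is right. The plain sleeve at (185,240) is clear of the left finger. Going down.

Call:
apply_moves(
  commands=[
    [0.0161,0.0027,0.025,0,-1],
    [0,0,0.03,0,-1],
    [0,0,0.02,0,-1],
    [0,0,0,0,-1],
    [0,0,0,0,-1],
  ],
)

```text
clock: 9.6
position: [0.4454, -0.2818, 0.0672]
ee_rot: [0.997, -0.083, 0.005, 0.006]
ft_force: [0.1, -0.4, 0.9]
grip_width: 0.998
```

Call:
apply_moves(
  commands=[
    [-0.0035,0.007,0.01,0,-1],
    [0,0,0.02,0,-1],
    [0,0,0.013,0,-1],
    [0,0,0,0,-1],
    [0,0,0,0,-1],
  ],
)

```text
clock: 10.02
position: [0.4434, -0.2891, 0.0268]
ee_rot: [0.997, -0.08, 0.008, 0.007]
ft_force: [-0.6, -0.1, -0.2]
grip_width: 1.002
```

Call:
apply_moves(
  commands=[
    [-0.0035,-0.0005,0.007,0,-1],
    [0,0,0.0065,0,-1],
    [0,0,0,0,-1],
  ],
)

```text
clock: 10.27
position: [0.441, -0.2894, 0.015]
ee_rot: [0.997, -0.081, 0.009, 0.009]
ft_force: [-1.2, 0.8, 0.4]
grip_width: 1.002
```

Call:
apply_moves(
  commands=[
    [0,0,0,0,1],
    [0,0,0,0,1],
    [0,0,0,0,1],
    [0,0,0,0,1],
    [0,0,0,0,1],
  ],
  squeeze=25,
)

```text
clock: 10.68
position: [0.4418, -0.2898, 0.0163]
ee_rot: [0.997, -0.08, 0.01, 0.009]
ft_force: [-0.2, -0.0, -0.6]
grip_width: 0.381
```

Call:
apply_moves(
  commands=[
    [0,0,0,0,1],
    [0,0,0,0,1],
    [0,0,0,0,1],
  ],
)

```text
clock: 10.93
position: [0.4417, -0.2898, 0.0163]
ee_rot: [0.997, -0.08, 0.01, 0.009]
ft_force: [-0.3, -0.4, -0.9]
grip_width: 0.383
```

Call:
apply_moves(
  commands=[
    [0,0,-0.01,0,1],
    [0,0,-0.03,0,1],
    [0,0,-0.035,0,1],
    [0,0,-0.035,0,1],
    [0,-0.02,-0.02,0,1],
  ],
)

```text
clock: 11.35
position: [0.4379, -0.2679, 0.1476]
ee_rot: [0.997, -0.082, 0.005, 0.006]
ft_force: [0.3, -0.9, -0.1]
grip_width: 0.38
```

Call:
apply_moves(
  commands=[
    [0.0058,-0.0405,0,0,1],
    [0.0058,-0.0405,0,0,1],
    [0.0058,-0.0405,0,0,1],
    [0.0058,-0.0405,0,0,1],
    [0.0058,-0.0405,0,0,1],
  ],
)

```text
clock: 11.77
position: [0.503, -0.0746, 0.1567]
ee_rot: [0.996, -0.089, 0.012, 0.011]
ft_force: [1.8, -0.8, -0.4]
grip_width: 0.381
```

Call:
apply_moves(
  commands=[
    [0.0058,-0.0405,0,0,1],
    [0.0058,-0.0405,0,0,1],
    [0.0058,-0.0405,0,0,1],
    [0.0058,-0.0405,0,0,1],
    [0,0,0,0,1],
  ],
)

```text
clock: 12.18
position: [0.5546, 0.0935, 0.1593]
ee_rot: [0.996, -0.085, 0.015, 0.009]
ft_force: [-1.1, 0.7, -2.4]
grip_width: 0.38
```

Call:
apply_moves(
  commands=[
    [0.0066,-0.03,0,0,1],
    [0.0066,-0.03,0,0,1],
    [0.0066,-0.03,0,0,1],
    [0,0,0,0,1],
    [0,0,0,0,1],
  ],
)

```text
clock: 12.6
position: [0.5899, 0.1853, 0.1612]
ee_rot: [0.996, -0.084, 0.015, 0.009]
ft_force: [0.4, -0.2, -1.0]
grip_width: 0.382
```

Call:
apply_moves(
  commands=[
    [0,0,0.015,0,1],
    [0,0,0.02,0,1],
    [0,0,0.017,0,1],
    [0,0,0.005,0,1],
    [0,0,0,0,1],
  ],
)

```text
clock: 13.02
position: [0.5918, 0.1825, 0.1058]
ee_rot: [0.996, -0.084, 0.016, 0.009]
ft_force: [0.5, 0.5, -0.0]
grip_width: 0.384
```

Call:
apply_moves(
  commands=[
    [0,0,0,0,1],
  ],
  squeeze=20,
)

```text
clock: 13.1
position: [0.5918, 0.1818, 0.1063]
ee_rot: [0.996, -0.084, 0.016, 0.009]
ft_force: [0.6, 0.4, -0.3]
grip_width: 0.38
```

Call:
apply_moves(
  commands=[
    [0,0,0.005,0,1],
    [0,0,0.005,0,1],
    [0,0,0.003,0,1],
    [0,0,0.001,0,1],
  ],
)

```text
clock: 13.43
position: [0.5939, 0.1809, 0.0947]
ee_rot: [0.996, -0.085, 0.018, 0.009]
ft_force: [0.2, 0.1, -1.3]
grip_width: 0.383
```

Call:
apply_moves(
  commands=[
    [0,0,0.002,0,1],
    [0,0,0.002,0,1],
  ],
)

```text
clock: 13.6
position: [0.5943, 0.1809, 0.0909]
ee_rot: [0.996, -0.085, 0.018, 0.009]
ft_force: [-1.5, -0.2, 2.6]
grip_width: 0.377
```

Call:
apply_moves(
  commands=[
    [0,0,0.002,0,1],
  ],
)

```text
clock: 13.68
position: [0.5947, 0.1811, 0.0902]
ee_rot: [0.996, -0.085, 0.019, 0.009]
ft_force: [-9.2, -4.2, 26.0]
grip_width: 0.382
```

Call:
apply_moves(
  commands=[
    [0,0,0.0008,0,1],
  ],
)

```text
clock: 13.77
position: [0.595, 0.1812, 0.0906]
ee_rot: [0.996, -0.085, 0.019, 0.009]
ft_force: [-4.4, -2.8, 8.2]
grip_width: 0.381
```

```bash
cat > btilt.py <<'E'
from h import *
import sys
np.set_printoptions(precision=4,suppress=True)
o=manip.get_obs(); im,d,K,T=cam("wrist"); save(sys.argv[1],im); np.savez(sys.argv[1],im=im,d=d,K=K,T=T)
Rt=R.from_quat(o["ee_rot"]).as_matrix(); t=np.array(o["position"]); print(o["clock"],t,"F",o["ft_force"],"toolz",Rt[:,2])
p=cloud(d,K,T); h=cv2.cvtColor(im,cv2.COLOR_RGB2HSV); m=(h[...,0]>12)&(h[...,0]<30)&(h[...,1]>80)
q=p[m&np.isfinite(p[...,0])]; q=q[np.linalg.norm(q-t,axis=1)<.06]
rng=np.random.default_rng(0);best=None
for _ in range(400):
    a=q[rng.choice(len(q),3,False)]; n=np.cross(a[1]-a[0],a[2]-a[0]); l=np.linalg.norm(n)
    if l<1e-7: continue
    k=abs((q-a[0])@n/l)<.0008
    if best is None or k.sum()>best.sum(): best=k
g=q[best];u=g.mean(0);n=np.linalg.svd(g-u)[2][2];n*=np.sign(n[2])
nd=np.array([-.335,.0607,.9404]);nd/=np.linalg.norm(nd)
x=np.cross([0,1,0],n);x/=np.linalg.norm(x);y=np.cross(n,x)
A=np.c_[(g-u)@x,(g-u)@y]; e=cv2.minEnclosingCircle((A*1000).astype(np.float32)); c=u+e[0][0]/1e3*x+e[0][1]/1e3*y
print("top plane",n,len(g),len(q),"tilt",np.degrees(np.arccos(n[2])),"vs deck deg",np.degrees(np.arccos(min(1,n@nd))),"circle",e)
print("top centre",c,"foot",c-.03*n,"foot-TCP",c-.03*n-t)
H=np.array([.5081,.1997,.0772])
for hgt in (.025,.006,0,-.006): print("TCP for foot",hgt,"over hub:",H+nd*hgt-(c-.03*n)+t)
E
python3 btilt.py w6
```

```text
13.7667 [0.595  0.1812 0.0906] F [-4.3752 -2.7977  8.161 ] toolz [ 0.0371 -0.0213 -0.9991]
top plane [-0.0073 -0.016   0.9998] 3673 5115 tilt 1.006573087961139 vs deck deg 19.675859850078645 circle ((-0.1962505578994751, -0.1531255543231964), 17.529319763183594)
top centre [0.5941 0.181  0.1047] foot [0.5944 0.1815 0.0747] foot-TCP [-0.0006  0.0003 -0.0159]
TCP for foot 0.025 over hub: [0.5003 0.2009 0.1166]
TCP for foot 0.006 over hub: [0.5067 0.1997 0.0987]
TCP for foot 0 over hub: [0.5087 0.1994 0.0931]
TCP for foot -0.006 over hub: [0.5107 0.199  0.0875]
```

View pics/w6.png

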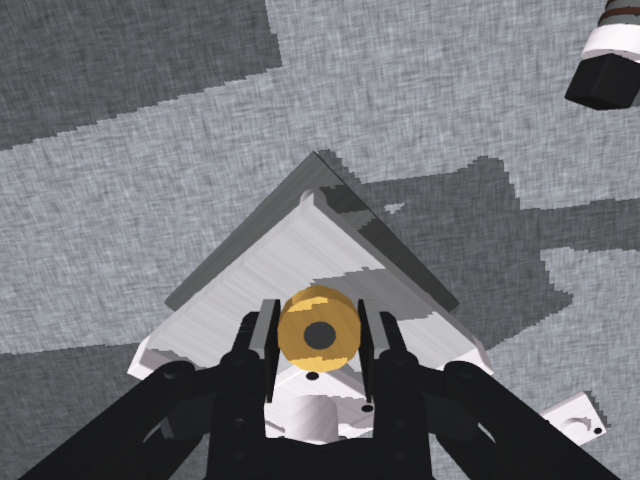

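The bushing is gripped but hasn't pivoted yet (top about 1° off level). I'll press harder so it turns flat onto the deck in the jaws.

Call:
apply_moves(
  commands=[
    [0,0,0.003,0,1],
    [0,0,0.003,0,1],
    [0,0,0.003,0,1],
  ],
)

```text
clock: 14.07
position: [0.5969, 0.1817, 0.0902]
ee_rot: [0.996, -0.085, 0.022, 0.01]
ft_force: [-10.3, -1.8, 23.8]
grip_width: 0.381
```

```bash
python3 btilt.py w7
```

```text
14.0667 [0.5969 0.1817 0.0902] F [-10.3025  -1.7796  23.7608] toolz [ 0.0427 -0.0234 -0.9988]
top plane [ 0.0497 -0.0152  0.9986] 3771 5139 tilt 2.977941139186755 vs deck deg 22.861692627368097 circle ((-0.40617746114730835, -0.13276217877864838), 17.200225830078125)
top centre [0.5956 0.1818 0.1047] foot [0.5941 0.1822 0.0748] foot-TCP [-0.0028  0.0005 -0.0155]
TCP for foot 0.025 over hub: [0.5025 0.2007 0.1162]
TCP for foot 0.006 over hub: [0.5089 0.1996 0.0983]
TCP for foot 0 over hub: [0.5109 0.1992 0.0927]
TCP for foot -0.006 over hub: [0.5129 0.1988 0.087 ]
```

The slope's normal force cancels the pivoting torque here, so pressing can't turn it. I'll push the sleeve's downhill side against the fixed deck's top corner at (0.644, 0.175, 0.091) to turn the bushing in the jaws. Lifting and moving beyond the corner.

Call:
apply_moves(
  commands=[
    [0,0,-0.02,0,1],
    [0.02,0,-0.015,0,1],
    [0.03,0,0,0,1],
    [0.015,0,0,0,1],
    [0,0,0,0,1],
  ],
)

```text
clock: 14.53
position: [0.6612, 0.173, 0.1322]
ee_rot: [0.996, -0.084, 0.024, 0.01]
ft_force: [0.2, 0.3, -1.0]
grip_width: 0.383
```

Call:
apply_moves(
  commands=[
    [0,0,0,0,1],
  ],
)

```text
clock: 14.62
position: [0.6613, 0.1731, 0.132]
ee_rot: [0.996, -0.084, 0.024, 0.009]
ft_force: [0.1, 0.6, -0.7]
grip_width: 0.381
```

Call:
apply_moves(
  commands=[
    [0.004,0,0.012,0,1],
    [0,0,0.014,0,1],
    [0,0,0.007,0,1],
    [0,0,0,0,1],
  ],
)

```text
clock: 14.95
position: [0.6646, 0.1723, 0.0944]
ee_rot: [0.996, -0.083, 0.022, 0.01]
ft_force: [0.2, -0.0, -1.5]
grip_width: 0.382
```

Call:
apply_moves(
  commands=[
    [-0.004,0,0,0,1],
    [-0.003,0,0,0,1],
    [-0.002,0,0,0,1],
  ],
)

```text
clock: 15.2
position: [0.6545, 0.1737, 0.0925]
ee_rot: [0.996, -0.083, 0.022, 0.01]
ft_force: [7.1, -1.3, -0.2]
grip_width: 0.384
```

Call:
apply_moves(
  commands=[
    [-0.002,0,0,0,1],
    [-0.002,0,0,0,1],
  ],
)

```text
clock: 15.37
position: [0.6527, 0.174, 0.0942]
ee_rot: [0.996, -0.083, 0.025, 0.01]
ft_force: [6.1, -0.1, -1.2]
grip_width: 0.382
```

Call:
apply_moves(
  commands=[
    [-0.002,0,0,0,1],
    [-0.002,0,0,0,1],
  ],
)

```text
clock: 15.53
position: [0.6513, 0.174, 0.0964]
ee_rot: [0.996, -0.084, 0.029, 0.009]
ft_force: [5.8, -0.4, -2.7]
grip_width: 0.382
```

```bash
python3 btilt.py w8
```

```text
15.5333 [0.6513 0.174  0.0964] F [ 5.7661 -0.3955 -2.7066] toolz [ 0.0564 -0.0228 -0.9981]
top plane [-0.1851  0.0147  0.9826] 3456 5231 tilt 10.702134494925826 vs deck deg 9.312702609869525 circle ((-0.7741441130638123, -0.3727108836174011), 17.34361457824707)
top centre [0.6499 0.1738 0.1104] foot [0.6554 0.1734 0.081 ] foot-TCP [ 0.0042 -0.0006 -0.0154]
TCP for foot 0.025 over hub: [0.4956 0.2019 0.1161]
TCP for foot 0.006 over hub: [0.5019 0.2007 0.0982]
TCP for foot 0 over hub: [0.5039 0.2003 0.0926]
TCP for foot -0.006 over hub: [0.506 0.2   0.087]
```

It is pivoting well and is now 9.3° short. Continuing.

Call:
apply_moves(
  commands=[
    [-0.002,0,0.0015,0,1],
    [-0.002,0,0.0015,0,1],
    [-0.002,0,0.0015,0,1],
  ],
)

```text
clock: 15.83
position: [0.6505, 0.1742, 0.0965]
ee_rot: [0.996, -0.085, 0.036, 0.008]
ft_force: [6.5, -0.3, 0.3]
grip_width: 0.379
```

```bash
python3 btilt.py w9
```

```text
15.8333 [0.6505 0.1742 0.0965] F [ 6.485  -0.3465  0.308 ] toolz [ 0.0699 -0.0219 -0.9973]
top plane [-0.2089  0.0172  0.9778] 3456 5241 tilt 12.098433072031579 vs deck deg 7.943500991171552 circle ((-0.9124078750610352, 0.4987572431564331), 17.522144317626953)
top centre [0.6489 0.1747 0.1106] foot [0.6551 0.1742 0.0813] foot-TCP [ 0.0046 -0.     -0.0152]
TCP for foot 0.025 over hub: [0.4951 0.2013 0.1159]
TCP for foot 0.006 over hub: [0.5015 0.2001 0.0981]
TCP for foot 0 over hub: [0.5035 0.1997 0.0924]
TCP for foot -0.006 over hub: [0.5055 0.1994 0.0868]
```

Call:
apply_moves(
  commands=[
    [-0.004,0,0.001,0,1],
    [-0.004,0,0.001,0,1],
  ],
)

```text
clock: 16.05
position: [0.6462, 0.1746, 0.0968]
ee_rot: [0.995, -0.086, 0.04, 0.007]
ft_force: [6.7, -0.8, 0.2]
grip_width: 0.383
```

```bash
python3 btilt.py w10
```

```text
16.05 [0.6462 0.1746 0.0968] F [ 6.7205 -0.7894  0.2382] toolz [ 0.0785 -0.0218 -0.9967]
top plane [-0.3416  0.0464  0.9387] 3170 5332 tilt 20.168246072695602 vs deck deg 0.9061905995489484 circle ((-1.058121681213379, 0.24539852142333984), 17.530935287475586)
top centre [0.6454 0.1745 0.1109] foot [0.6557 0.1731 0.0828] foot-TCP [ 0.0095 -0.0014 -0.014 ]
TCP for foot 0.025 over hub: [0.4902 0.2027 0.1147]
TCP for foot 0.006 over hub: [0.4966 0.2015 0.0969]
TCP for foot 0 over hub: [0.4986 0.2011 0.0912]
TCP for foot -0.006 over hub: [0.5006 0.2008 0.0856]
```

Now 0.9° from the deck normal. Firm up the grip, retreat, lift, and move above the hub.

Call:
apply_moves(
  commands=[
    [0.004,0,0,0,1],
    [0.002,0,-0.015,0,1],
    [0,0,-0.025,0,1],
    [-0.01,0,-0.015,0,1],
    [-0.025,0,0,0,1],
  ],
  squeeze=60,
)

```text
clock: 16.52
position: [0.6138, 0.1794, 0.1515]
ee_rot: [0.995, -0.087, 0.039, 0.008]
ft_force: [0.0, 0.7, -1.4]
grip_width: 0.369
```

Call:
apply_moves(
  commands=[
    [-0.03,0,0,0,1],
    [-0.03,0,0,0,1],
    [-0.03,0,0,0,1],
    [-0.015,0,0,0,1],
    [0,0,0,0,1],
  ],
)

```text
clock: 16.93
position: [0.5019, 0.2007, 0.1443]
ee_rot: [0.996, -0.085, 0.038, 0.008]
ft_force: [0.7, 0.1, -0.7]
grip_width: 0.366
```

```bash
python3 btilt.py w11; python3 hub.py w11
```

```text
16.9333 [0.5019 0.2007 0.1443] F [ 0.7323  0.0669 -0.6818] toolz [ 0.0742 -0.0223 -0.997 ]
top plane [-0.2895  0.0377  0.9564] 3219 5207 tilt 16.976008666250323 vs deck deg 3.060201386124367 circle ((-0.9038100242614746, 0.3363143503665924), 17.551849365234375)
top centre [0.5017 0.2008 0.1584] foot [0.5104 0.1997 0.1297] foot-TCP [ 0.0085 -0.001  -0.0146]
TCP for foot 0.025 over hub: [0.4912 0.2022 0.1153]
TCP for foot 0.006 over hub: [0.4976 0.2011 0.0975]
TCP for foot 0 over hub: [0.4996 0.2007 0.0918]
TCP for foot -0.006 over hub: [0.5016 0.2003 0.0862]
deck n [-0.3365  0.0605  0.9397] tilt 19.993169945428804 az -10.188644591113109 20722
hub top rect ((-52.7164306640625, -53.73154830932617), (28.47727394104004, 28.861440658569336), 45.87929916381836) 848 h 0.03357605375351293
hub top centre world [0.5089 0.1998 0.0773]
deck extents [-0.0835  0.041 ] [-0.085   0.0397] => hub from far edges 0.09374348043350697 0.09347846349691939
```

Call:
apply_moves(
  commands=[
    [-0.0063,0,0.012,0,1],
    [-0.0063,0,0.013,0,1],
    [0,0,0.002,0,1],
    [0,0,0,0,1],
  ],
  squeeze=30,
)

```text
clock: 17.32
position: [0.4957, 0.2017, 0.1178]
ee_rot: [0.995, -0.086, 0.04, 0.007]
ft_force: [0.3, -0.6, -1.2]
grip_width: 0.366
```

Call:
apply_moves(
  commands=[
    [-0.001,0,0.008,0,1],
    [0,0,0.007,0,1],
    [0,0,0.002,0,1],
    [0,0,0,0,1],
  ],
)

```text
clock: 17.65
position: [0.4987, 0.2012, 0.1004]
ee_rot: [0.995, -0.087, 0.04, 0.007]
ft_force: [0.4, -0.8, -1.0]
grip_width: 0.363
```

```bash
sed -i 's/H=np.array.*/H=np.array([.5085,.1997,.0772])/' btilt.py; cat >> btilt.py <<'E'
dv=Rt.T@(H-(c-.03*n)); na=Rt.T@nd; hh=(c-.03*n-H)@nd
print("foot height over hub along bore",hh,"lateral err to fix (tool axes)",dv-na*(dv@na)," insertion dir (tool)",-na, "bushing axis(tool)",Rt.T@n)
E
python3 btilt.py w12
```

```text
17.65 [0.4987 0.2012 0.1004] F [ 0.3611 -0.8067 -1.0394] toolz [ 0.0786 -0.0206 -0.9967]
top plane [-0.2979  0.0313  0.9541] 3297 5223 tilt 17.42760894412252 vs deck deg 2.8258169552766454 circle ((-1.0852859020233154, 0.2668024003505707), 17.612470626831055)
top centre [0.4983 0.2014 0.1144] foot [0.5072 0.2004 0.0858] foot-TCP [ 0.0085 -0.0008 -0.0146]
TCP for foot 0.025 over hub: [0.4916 0.202  0.1153]
TCP for foot 0.006 over hub: [0.498  0.2009 0.0974]
TCP for foot 0 over hub: [0.5    0.2005 0.0918]
TCP for foot -0.006 over hub: [0.502  0.2002 0.0862]
foot height over hub along bore 0.008567835042219323 lateral err to fix (tool axes) [-0.0015  0.0005  0.0004]  insertion dir (tool) [ 0.2631 -0.0048  0.9647] bushing axis(tool) [-0.2205  0.0274 -0.975 ]
```

View pics/w12.png

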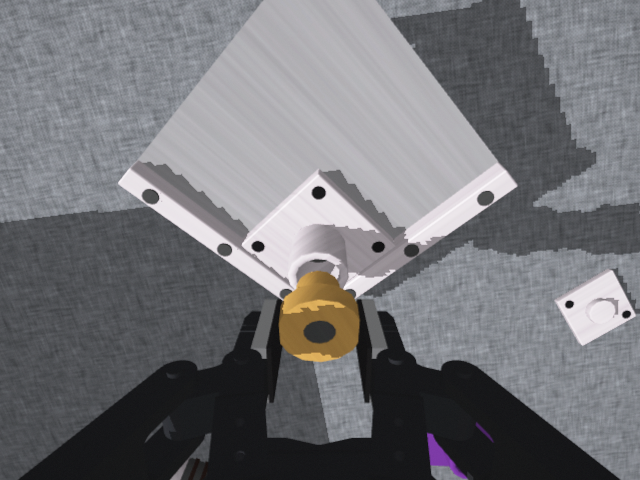

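The bushing foot hangs right over the bore (hub rim at about (318,265)), 8.6 mm above its mouth and 1.5 mm off sideways. Correcting and going in along the bore axis.

Call:
apply_moves(
  commands=[
    [-0.0012,0.0005,0.003,0,1],
    [0.0005,0,0.003,0,1],
    [0,0,0,0,1],
  ],
)

```text
clock: 17.95
position: [0.4989, 0.2008, 0.0945]
ee_rot: [0.995, -0.087, 0.04, 0.007]
ft_force: [-0.3, -0.2, -1.0]
grip_width: 0.364
```

```bash
python3 btilt.py w13 | tail -1; python3 -c "
from h import *
o=manip.get_obs();print(o['position'],o['ft_force'])"
```

```text
foot height over hub along bore 0.0029493514205889463 lateral err to fix (tool axes) [ 0.     -0.0002 -0.    ]  insertion dir (tool) [ 0.2624 -0.0044  0.965 ] bushing axis(tool) [-0.218   0.0295 -0.9755]
[0.49882992 0.20089152 0.0947184 ] [ 0.18285404 -0.044199   -1.10091482]
```

Lateral error is now about 0.2 mm. Into the bore.

Call:
apply_moves(
  commands=[
    [0.0007,0,0.0027,0,1],
    [0.0007,0,0.0025,0,1],
  ],
)

```text
clock: 18.17
position: [0.501, 0.2008, 0.09]
ee_rot: [0.995, -0.087, 0.041, 0.006]
ft_force: [-1.2, 0.1, 0.4]
grip_width: 0.366
```

Call:
apply_moves(
  commands=[
    [0.0007,0,0.0025,0,1],
    [0.0007,0,0.0025,0,1],
  ],
)

```text
clock: 18.33
position: [0.5023, 0.2009, 0.0852]
ee_rot: [0.995, -0.087, 0.041, 0.007]
ft_force: [-0.3, -0.1, -0.6]
grip_width: 0.368
```

It has entered with no resistance, about 7 mm deep. Continuing.

Call:
apply_moves(
  commands=[
    [0.0008,0,0.0027,0,1],
    [0.0008,0,0.0027,0,1],
  ],
)

```text
clock: 18.5
position: [0.5042, 0.2006, 0.0793]
ee_rot: [0.995, -0.087, 0.04, 0.007]
ft_force: [-1.2, 0.5, -0.2]
grip_width: 0.368
```

Call:
apply_moves(
  commands=[
    [0.0008,0,0.0027,0,1],
  ],
  squeeze=60,
)

```text
clock: 18.58
position: [0.5053, 0.2004, 0.0763]
ee_rot: [0.995, -0.087, 0.04, 0.007]
ft_force: [-2.2, -0.1, 0.5]
grip_width: 0.365
```

Call:
apply_moves(
  commands=[
    [0.0007,0,0.0025,0,1],
    [0.0007,0,0.0025,0,1],
  ],
  squeeze=80,
)

```text
clock: 18.75
position: [0.5064, 0.2002, 0.0722]
ee_rot: [0.995, -0.087, 0.04, 0.007]
ft_force: [-31.9, -9.3, 60.7]
grip_width: 0.353
```

Call:
apply_moves(
  commands=[
    [0.0007,0,0.0025,0,1],
    [0.0007,0,0.0025,0,1],
  ],
)

```text
clock: 18.92
position: [0.5064, 0.2002, 0.0724]
ee_rot: [0.995, -0.087, 0.039, 0.01]
ft_force: [-25.5, -8.3, 43.0]
grip_width: 0.359
```

```bash
python3 btilt.py w14
```

```text
18.9167 [0.5064 0.2002 0.0724] F [-25.5103  -8.3044  42.961 ] toolz [ 0.0751 -0.027  -0.9968]
top plane [-0.3202  0.0513  0.946 ] 3219 4707 tilt 18.92341744639222 vs deck deg 1.0517713693852502 circle ((-1.1745591163635254, 0.14411258697509766), 17.499433517456055)
top centre [0.5057 0.2004 0.0866] foot [0.5153 0.1988 0.0582] foot-TCP [ 0.009  -0.0014 -0.0141]
TCP for foot 0.025 over hub: [0.4912 0.2026 0.1148]
TCP for foot 0.006 over hub: [0.4975 0.2015 0.097 ]
TCP for foot 0 over hub: [0.4995 0.2011 0.0913]
TCP for foot -0.006 over hub: [0.5015 0.2007 0.0857]
foot height over hub along bore -0.020176843911390255 lateral err to fix (tool axes) [-0.      0.0004  0.    ]  insertion dir (tool) [ 0.2654 -0.0111  0.9641] bushing axis(tool) [-0.2489  0.0179 -0.9684]
```

The bushing is bottomed: 20.2 mm deep, force jumped to 60 N. Relax, open, and withdraw.

Call:
apply_moves(
  commands=[
    [0,0,0,0,1],
    [0,0,0,0,1],
    [0,0,0,0,1],
    [0,0,0,0,1],
  ],
  squeeze=20,
)

```text
clock: 19.3
position: [0.507, 0.2005, 0.0736]
ee_rot: [0.995, -0.086, 0.04, 0.01]
ft_force: [-0.6, 0.4, -1.1]
grip_width: 0.357
```

Call:
apply_moves(
  commands=[
    [0,0,0,0,-1],
    [0,0,0,0,-1],
    [0,0,0,0,-1],
    [0,0,0,0,-1],
    [0,0,0,0,-1],
  ],
)

```text
clock: 19.72
position: [0.5078, 0.2002, 0.0729]
ee_rot: [0.995, -0.087, 0.04, 0.01]
ft_force: [0.3, -0.7, -0.2]
grip_width: 1.0
```

Call:
apply_moves(
  commands=[
    [0,0,-0.01,0,-1],
    [0,0,-0.025,0,-1],
    [0,0,-0.03,0,-1],
    [0.02,0,-0.01,0,-1],
    [0.02,0,0,0,-1],
  ],
)

```text
clock: 20.13
position: [0.538, 0.1969, 0.1557]
ee_rot: [0.996, -0.084, 0.038, 0.011]
ft_force: [-0.3, -0.2, -0.7]
grip_width: 1.004
```

Call:
apply_moves(
  commands=[
    [0,0,0,0,-1],
    [0,0,0,0,-1],
  ],
)

```text
clock: 20.3
position: [0.5414, 0.1963, 0.1589]
ee_rot: [0.995, -0.086, 0.04, 0.01]
ft_force: [-0.9, -0.1, 0.1]
grip_width: 1.001
```

```bash
python3 - <<'E'
s=open('btilt.py').read().replace("np.linalg.norm(q-t,axis=1)<.06","np.linalg.norm(q-np.array([.506,.2,.085]),axis=1)<.04"); open('bfin.py','w').write(s)
E
python3 bfin.py w15; python3 - <<'E'
from h import *
np.set_printoptions(precision=4,suppress=True)
f=np.load("w15.npz"); p=cloud(f["d"],f["K"],f["T"]).reshape(-1,3); p=p[np.isfinite(p[:,0])&(p[:,2]<.12)&(p[:,2]>.02)]
def fit(g,n,tol=.002):
    for _ in range(6):
        c=np.median((g@n)); k=abs(g@n-c)<tol; u=g[k].mean(0); n=np.linalg.svd(g[k]-u,full_matrices=False)[2][2]; n=n*np.sign(n[2])
    return n,u
n,u=fit(p[np.hypot(p[:,0]-.585,p[:,1]-.187)<.035],np.array([-.336,.06,.94]))
up=np.array([0,0,1])-n*n[2];up/=np.linalg.norm(up);le=np.cross(n,up);ax=(up-le)/2**.5;ay=(up+le)/2**.5
q=np.c_[(p-u)@ax,(p-u)@ay,(p-u)@n]; dk=q[abs(q[:,2])<.002]; dk=dk[np.hypot(dk[:,0],dk[:,1])<.15]
X,Y=np.percentile(dk[:,0],99.7),np.percentile(dk[:,1],99.7)
q[:,0]+=.125-X; q[:,1]+=.125-Y
fl=q[(abs(q[:,2]-.008)<.002)&(q[:,0]>.001)&(q[:,1]>.001)&(q[:,0]<.07)&(q[:,1]<.07)]
print("flange top h",np.median(fl[:,2]),"far edges x,y",np.percentile(fl[:,0],99.5),np.percentile(fl[:,1],99.5))
t=q[(abs(q[:,2]-.044)<.004)]; print("bushing top h",np.median(t[:,2]),cv2.minEnclosingCircle((t[:,:2]*1000).astype(np.float32)))
E
```

```text
20.3 [0.5414 0.1963 0.1589] F [-0.9458 -0.0855  0.0817] toolz [ 0.0786 -0.026  -0.9966]
top plane [-0.3389  0.0652  0.9386] 1231 1859 tilt 20.18650398245867 vs deck deg 0.3550908736712729 circle ((-0.4409347474575043, -0.04136054217815399), 17.222810745239258)
top centre [0.5049 0.2009 0.0864] foot [0.5151 0.1989 0.0582] foot-TCP [-0.0264  0.0026 -0.1007]
TCP for foot 0.025 over hub: [0.5265 0.1986 0.2014]
TCP for foot 0.006 over hub: [0.5329 0.1974 0.1835]
TCP for foot 0 over hub: [0.5349 0.1971 0.1779]
TCP for foot -0.006 over hub: [0.5369 0.1967 0.1722]
foot height over hub along bore -0.02010206219254368 lateral err to fix (tool axes) [ 0.0002  0.0004 -0.0001]  insertion dir (tool) [ 0.2623 -0.0091  0.965 ] bushing axis(tool) [-0.267   0.0053 -0.9637]
flange top h 0.00799115769910335 far edges x,y 0.06015356142320616 0.06093578818117719
bushing top h 0.043771554415067825 ((-45.4366455078125, -35.19480895996094), 117.85636901855469)
```

View pics/w15.png

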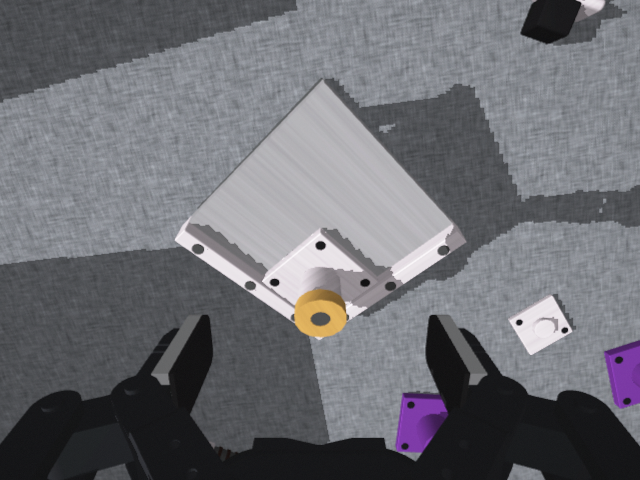

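The final view shows the bushing seated on the hub at about (320,315) and the carrier in the corner. Handing in.

```bash
python3 -c "
from workcell import workorder; print(workorder.hand_in())"
```

```text
the job is handed in; nothing more can be done
None
```

I set the aluminium carrier flat on the upper deck and let it go. It slid into the low corner by itself. I then turned the bushing to the bore angle in the jaws and pressed it home until it bottomed, at about 60 N on the wrist. I handed the job in with the gripper open and withdrawn, at 20.3 s on the robot's clock; no verdict is reported.

Last checks, from the wrist camera's depth picture:

| Check | Measured | Should be |
|---|---|---|
| Carrier flange, uphill edges from the fences | 60.2 and 60.9 mm | 60 mm |
| Flange top above the deck | 8.0 mm | 8 mm |
| Sleeve depth in the bore | 20.1 mm | 20 mm |
| Bushing off the bore axis | about 0.4 mm | under 2 mm |
| Bushing tilt against the deck normal | 0.4° | under 3.4° |
| Bushing top above the deck | 43.8 mm | 44 mm |

- **First try failed:** pressing the bushing foot on the deck did not turn it. I turned it against the deck's fixed top corner instead.
- **Failed check:** the circle fit to the bushing top in the deck frame gave a nonsense result, because it took in stray points. I used the separate plane fit instead, which had given the right shoulder size.
- **Not checked:** I did not measure the other things on the bench again after the job. I never knowingly touched one; the white cover still lay in its place in the last picture.

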